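Shift the gearbox into gear through its L gate

TASK

The red shift knob on the green gearbox is in neutral, in the leg of the L-shaped slot that has no yellow mark. With the fingertips, push it gently along that leg to the corner, then round the corner and along the other leg, right to the end beside the yellow mark, and leave it there. Only push the knob: do not grip it, press it hard or pull it up, and leave everything else on the bench and gearbox where it is.

Things in the scene. Friction and masses are not known exactly. Their poses are not given: they have to be found in the camera images.
- gearbox: Green cast gearbox fixed to the bench, foot 270 x 210 mm, housing 240 x 190 mm, 90 mm high; its shaft sticks out at its +x side to 162 mm. Origin: centre of its underside; z up; yaw 0 has its axes along the robot's, and it may stand turned up to 0.7 rad either way. On top a bright gate plate, 180 x 150 mm, top 110 mm above the bench, with the L-shaped slot (18 mm wide)
- gate_corner (a point): Corner of the slot: where the pin's axis is when the pin is centred in the corner, at the height of the plate's top (110 mm). In the gearbox's frame x = 35, y = -27.5 mm. The first leg runs from 70 mm before it along the gearbox's +x up to it; the second leg from it 55 mm along the gearbox's +y
- gate_end (a point): End of the second leg: where the pin's axis is when the knob is fully home, at the height of the plate's top. In the gearbox's frame x = 35, y = 27.5 mm. The yellow mark, 18 x 30 mm, is painted on the plate beside it, on the +x side. Axes as the gearbox's
- shift_knob: Red round knob, 34 mm across, on a 14 mm steel pin. Origin on the axis, half-way up, 143 mm above the bench; straight sides from 128 to 152 mm, underside at 122 mm, top at 165 mm. It slides level with some 2.5 N of friction, stays where left; the slot stops it hard, with 2 mm play to each side. It can be pulled up 25 mm against a 10 N spring (not wanted)
- shift_along (a joint): How far the knob has been pushed along the first leg, along the gearbox's +x, in m: 0 at the start end, 0.070 centred in the corner (stop at 0.072)
- shift_across (a joint): How far the knob has been pushed along the second leg, along the gearbox's +y, in m: 0 in the first leg, 0.055 at the end (hard stop)
- socket: chrome steel socket, 26 mm across, 34 mm tall, standing on the bright gate plate in the corner away from the slot; origin at the centre of its underside
- wrench: steel wrench, 200 mm long, lying on the bench beside the gearbox, along its right (-y) side
- bearing: steel ring bearing, 52 mm outside, 16 mm tall, lying on the bench beside the gearbox at its left (+y) side; origin at the centre of its underside
- spray_can: red spray can with a yellow band and white cap, 64 mm across, 192 mm tall, on the bench left of the gearbox; origin at the centre of its underside
- paint_tin: white and green paint tin, 86 mm across, 96 mm tall, on the bench left of the gearbox; origin at the centre of its underside
- grease_jar: amber jar with black cap, 60 mm across, 70 mm tall, on the bench right of the gearbox; origin at the centre of its underside
- screwdriver: screwdriver lying on the bench to the right of the gearbox
- hammer: hammer lying on the bench at the far right

How it is judged:
By the outcome, as a careful person would: the job done as asked, in the order asked, and still so for the second after the job is handed in, with the robot touching nothing.
It also fails if it takes over 45 s, if anything falls off the work surface, if the arm or the gripper's body presses on something with over 40 N, if the wrist force passes 120 N, or if a joint passes its speed limit or range.

ROBOT

A 6-joint arm with a two-finger parallel gripper is mounted at the origin on the work surface. World frame = base frame: x ahead of the robot, y to its left, z up, the work surface at z = 0. Lengths are in mm, angles in rad, forces in N, time in s.
With the tool pointing down it reaches from about 350 to 725 mm from the base axis. Payload 4.3 kg.
Tool frame: the origin (TCP) lies between the finger pads; the fingertips stand 19 mm ahead of it and the grasp point (between the pads) is the TCP; z points along the fingers, y is the line along which they close (so a half turn about z gives the same grasp; the last joint's range is limited). The gripper opens to 85 mm and grips with 20 to 120 N. Pads are 22 mm wide; open, the fingers measure 114 mm over their backs; the gripper's body (76 mm by 85 mm) begins 54 mm behind the grasp point. The pads swing forward as they close: fully open they stand 13 mm farther back than shut.
Start: joints at [-1.301, 0.377, 0.081, 1.274, 0, 1.46], TCP at [213.186, -534.059, 226.129] pointing down, gripper open.
Joint ranges: [-2.72, 2.72], [-0.84, 1.66], [-1.02, 1.22], [-1.77, 2.12], [-1.37, 1.28], [-3.14, 3.14]. Speed limits (rad/s): [2.57, 2.57, 3.14, 3.14, 3.14, 3.14].

INTERFACE

Orientations are given as [roll, pitch, yaw] about the fixed x, y, z axes, in that order (R = Rz(yaw) Ry(pitch) Rx(roll)).
In Python, from station import r gives the robot as it stands.
- The arm moves only by the shell command python3 -m creep 'ROWS' [OPENING] [FORCE]. ROWS is JSON, a list of rows, each a list of 4 numbers: the shift along the tool's x, y, z in cm, then the turn about the tool's z in rad. A call has 1 to 20 rows; each row shifts and turns the commanded pose from where the row before left it, along the tool's axes as they then stand; what a row does not reach is not made up. A row lasts 1/12 s, in which the tool goes at most 41.7 mm and 7.16 degrees, less where a joint would pass 70% of its speed; a pose out of reach is approached as far as the arm can. A call is refused whole if a number of a shift passes 4.17 or a number of a turn 0.125, either way. A call with a gripper value outside its range is refused whole. OPENING is the finger opening in cm, from 0 to 8.54, set as the call begins (- or left out, the last holds). The fingers move at their own pace and stop on an object; FORCE is the grip in N (left out, the last holds). Time passes only in rows, so rows that do not move let the fingers close. It gives the time, the measured TCP pose, the force, the opening and the grip force at its end, in the units of the state.
- r.read_state(): the state, without advancing time (a new reading comes with each control period).
- r.capture(name): name is "scene" or "top" or "wrist"; returns the picture (400x640x3 uint8, red, green, blue); there is no depth.
- r.camera_info(name): a dict with "fx", "fy", "cx", "cy" (pixels), "k1" (the pictures are not rectified: a ray, as slopes to the right and down, at radius r is drawn at 1 + k1 r^2 times it, then the intrinsics apply), "origin" and "orientation" of the camera in the world. Camera axes: x right, y down, z forward; pixel columns grow to the right and rows downward; lengths in mm; the calibration is good to about 2 mm. A picture is of the moment at which its call begins: read the wrist's pose just before it. camera_info takes no time and is no camera call; for the wrist camera it gives the pose at the moment of the call.
- r.sign_off(): hands the job in; it is judged then, once.
Trained networks look in the newest picture that a camera, given by its name, has taken for a name from the list of things; names that differ only in an ending like _2 or _b are one class to them, and where a whole thing is asked for, a point or a joint stands for the part that bears it (a point fixed in the world has none). Each returns a list of dicts, best first, with "conf" (0 to 1); they miss things now and then, are a little off and sometimes report something else, mostly with a low value. They report only what shows in the picture. A call takes as long as a camera call.
- r.boxes_of(camera, thing): "xyz" ([x, y, z] in mm, in world coordinates, good to about 4 mm: the middle of the surface that is visible of it).
- r.masks_of(camera, thing): "mask" (400x640 bool, what is visible of it).
- r.place_of(camera, thing): "xyz" ([x, y, z] in mm, in world coordinates, good to about 4 mm: a listed point, or the origin of a listed thing).
The state is a dict: "t": time; "joint_positions": joint angles; "joint_velocities": joint speeds; "tau": joint torques, N m; "tool_pos": TCP position; "ee_rot": TCP orientation; "force": force on the tool from outside, world axes, zero at the start; "torque": the same for the moment, N m; "finger_gap": finger opening in mm; "gripper_force": force on a finger pad.
Only numpy, scipy, OpenCV 4.12 (cv2) and the standard library are available. Lean on these libraries where they do the work, as an engineer would, in place of code of your own. Each camera call takes 0.05 s, during which the arm holds its last target. There are 200 camera calls.

## Working session

There is one attempt and no reset: what is moved stays moved. The work goes in short steps, Python scripts to look and compute and a shell command to move; the robot and the scene stay as the last step left them, time stands still between calls to the robot, and variables do not carry over. Pictures are saved under pics/ and viewed, at most 10 in all, crops included, and the job is handed in when it is done.

```bash
mkdir -p pics
python3 - <<'E'
from station import r
import cv2,numpy as np
s=r.read_state();print(s['t'],s['tool_pos'],s['ee_rot'],s['finger_gap'],s['force'])
for c in ('top','scene'):
    im=r.capture(c);cv2.imwrite(f'pics/{c}0.png',im[:,:,::-1])
    ci=r.camera_info(c);print(c,ci)
    for n in ('gate_corner','gate_end','shift_knob','gearbox','socket','spray_can'):
        print(c,n,[(np.round(d['xyz'],1).tolist(),round(d['conf'],2)) for d in r.place_of(c,n)[:2]])
E
```

```text
0.0 [ 212.99247902 -533.37857678  225.15512148] [-3.13954580e+00 -1.98194974e-04  3.79767190e-01] 85.11483651332952 [ 0.52845489  0.1074197  -0.13837099]
top {'fx': 489.50021577463536, 'fy': 489.50021577463536, 'cx': 317.6246262252776, 'cy': 207.61724250985276, 'k1': -0.13556792668117298, 'origin': array([ 159.17676377,  -64.43477918, 1776.25779761]), 'orientation': array([-2.93399862, -0.0058632 , -1.54989956])}
top gate_corner [([585.5, 3.0, 108.6], 0.71)]
top gate_end [([570.5, 57.6, 106.9], 0.73)]
top shift_knob [([520.1, -9.8, 141.9], 0.67)]
top gearbox [([550.5, 23.8, -0.8], 0.71)]
top socket [([470.6, 58.4, 113.1], 0.51)]
top spray_can [([609.3, 434.9, -1.5], 0.65)]
scene {'fx': 404.82518781541313, 'fy': 404.82518781541313, 'cx': 318.5413368094209, 'cy': 203.9763031732169, 'k1': 0.009516265024497787, 'origin': array([929.39747384, 706.04066008, 962.00970312]), 'orientation': array([-2.35464537,  0.01524464,  2.61674006])}
scene gate_corner [([582.6, 4.4, 112.0], 0.71), ([574.0, 56.9, 109.9], 0.68)]
scene gate_end [([573.6, 58.5, 109.0], 0.6)]
scene shift_knob [([520.5, -5.2, 140.4], 0.59)]
scene gearbox [([544.4, 23.9, 2.4], 0.81)]
scene socket [([473.0, 59.7, 111.9], 0.41), ([546.4, 26.2, -1.7], 0.19)]
scene spray_can [([609.6, 434.2, 0.4], 0.56), ([408.8, 469.0, 1.1], 0.36)]
```

View pics/top0.png

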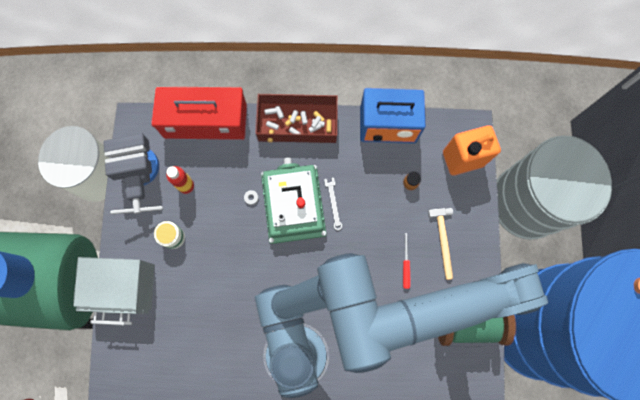

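View pics/scene0.png

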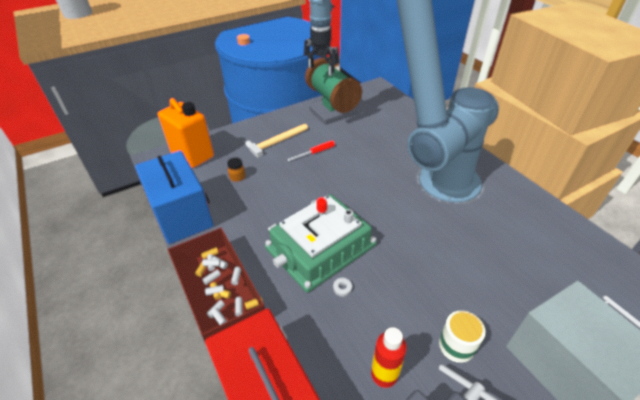

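The top picture shows the gearbox around (293,200), with the knob at (300,203) and the yellow mark at (282,184). The scene picture agrees: knob at (322,205), socket at (348,214). Fitting the detections puts the gearbox at about (546, 24.4) with yaw 0.21. I'll move to a point above and behind the knob, with the fingers closed.

```bash
python3 -m creep '[[0,0,-2.5,0.06],[0,0,-2.5,0.06],[0,0,-2.5,0.05],[2.4,-3,0,0],[2.4,-3,0,0],[2.4,-3,0,0],[2.4,-3,0,0],[2.4,-3,0,0],[2.4,-3,0,0],[2.4,-3,0,0],[2.4,-3,0,0],[2.4,-3,0,0],[2.4,-3,0,0],[2.4,-3,0,0],[2.4,-3,0,0],[2.4,-3,0,0],[2.4,-3,0,0],[2.4,-3,0,0]]' 0 20; python3 -m creep '[[0,0,0,0],[0,0,0,0],[0,0,0,0],[0,0,0,0]]'
cat > h.py <<'E'
from station import r
import cv2,numpy as np
from scipy.optimize import least_squares
L={'gate_corner':(35,-27.5),'gate_end':(35,27.5),'gearbox':(0,0)}
def obs(cams,names):
    o=[]
    for c in cams:
        r.capture(c)
        for n in names:
            for d in r.place_of(c,n)[:1]:
                print(c,n,np.round(d['xyz'],1),round(d['conf'],2)); o.append((n,d['xyz']))
    return o
def fit(o):
    def f(p):
        c,s=np.cos(p[2]),np.sin(p[2])
        return np.concatenate([np.array([p[0]+c*L[n][0]-s*L[n][1],p[1]+s*L[n][0]+c*L[n][1]])-x[:2] for n,x in o])
    q=least_squares(f,[546,24,.21],loss='soft_l1',f_scale=3);return q.x
def loc(p,x):
    c,s=np.cos(p[2]),np.sin(p[2]);d=np.array(x)[:2]-p[:2];return np.round([c*d[0]+s*d[1],-s*d[0]+c*d[1]],1)
E
python3 - <<'E'
from h import *
s=r.read_state()
print(np.round(s['tool_pos'],1),np.round(s['ee_rot'],3),s['finger_gap'])
print(r.camera_info('wrist'))
o=obs(['wrist','top','scene','wrist'],['gate_corner','gate_end','gearbox','shift_knob'])
p=fit([a for a in o if a[0] in L]);print(p)
print([loc(p,x) for n,x in o if n=='shift_knob'],'tool',loc(p,s['tool_pos']))
cv2.imwrite('pics/w1.png',r.capture('wrist')[:,:,::-1])
E
```

```text
t: 2.2
tool_pos: [472.1, -17.0, 301.4]
ee_rot: [3.141, -0.001, 0.21]
force: [1.1, 0.1, 0.4]
finger_gap: -0.3
gripper_force: 0.0
t: 2.53
tool_pos: [471.2, -19.9, 301.1]
ee_rot: [3.141, 0.0, 0.208]
force: [1.0, -1.0, 0.1]
finger_gap: 0.0
gripper_force: 0.0
[471.2 -19.9 301.1] [3.141 0.    0.208] 0.018886264925996387
{'fx': 301.84899700257546, 'fy': 301.84899700257546, 'cx': 322.02995750837215, 'cy': 200.64761885950585, 'k1': -0.04032136720230172, 'origin': array([541.72368634,  -5.67608235, 449.9186702 ]), 'orientation': array([ 2.86032117e+00,  1.59850152e-04, -1.36193910e+00])}
wrist gate_corner [581.3   1.1 110.3] 0.74
wrist gate_end [575.1  55.8 108.3] 0.9
wrist gearbox [545.6  28.3  -1. ] 0.65
wrist shift_knob [521.9 -10.1 144.5] 0.62
top gate_corner [612.  432.3  -5.4] 0.53
scene gate_corner [588.1   5.5 107.8] 0.63
scene gate_end [574.5  56.5 113.1] 0.65
scene gearbox [546.5  25.2  -1.2] 0.93
scene shift_knob [522.4  -8.2 140.3] 0.69
wrist gate_end [573.9  53.6 110.9] 0.74
wrist gearbox [544.1  25.4  -5. ] 0.64
wrist shift_knob [519.2  -6.4 144.7] 0.67
[5.45890675e+02 2.44939416e+01 1.93816177e-01]
[array([-30.2, -29.3]), array([-29.3, -27.6]), array([-32.1, -25.2])] tool [-81.9 -29.2]
```

View pics/w1.png

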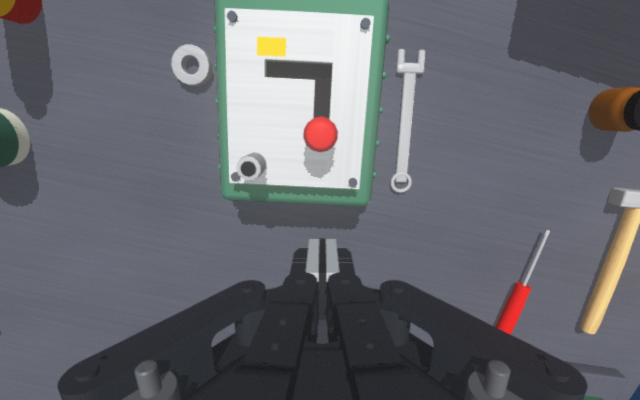

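The wrist view shows the knob at (320,134), the slot corner at about (323,72), the slot end at about (270,69), the yellow mark at (271,46), the socket at (249,167) and the plate corners at (223,10) and (373,12). I'll refine the pose from the plate's bright outline and the slot edges at z=110.

```bash
cat >> h.py <<'E'
from scipy.spatial.transform import Rotation as Ro
def ray(ci,uv,z):
    K=np.array([[ci['fx'],0,ci['cx']],[0,ci['fy'],ci['cy']],[0,0,1]])
    u=cv2.undistortPoints(np.array(uv,float).reshape(-1,1,2),K,np.array([ci['k1'],0,0,0,0])).reshape(-1,2)
    d=np.c_[u,np.ones(len(u))]@Ro.from_euler('xyz',ci['orientation']).as_matrix().T
    o=np.array(ci['origin']);return o+d*((z-o[2])/d[:,2])[:,None]
E
python3 - <<'E'
from h import *
ci=r.camera_info('wrist'); im=cv2.imread('pics/w1.png')
h=cv2.cvtColor(im,cv2.COLOR_BGR2HSV)
m=((h[...,1]<40)&(h[...,2]>130)).astype(np.uint8); m[:, :205]=0; m[:,390:]=0; m[205:]=0
n,lab,st,_=cv2.connectedComponentsWithStats(m); k=1+np.argmax(st[1:,4])
c,_=cv2.findContours((lab==k).astype(np.uint8),cv2.RETR_EXTERNAL,cv2.CHAIN_APPROX_NONE)
w=ray(ci,c[0].reshape(-1,2),110)[:,:2].astype(np.float32)
R=cv2.minAreaRect(w);print('plate',R)
def yawloc(uv,z): return ray(ci,uv,z)[:,:2]
y=np.arctan2(*(yawloc([(332,63)],110)-yawloc([(265,60)],110))[0][::-1]);print('yaw slot',y+np.pi/2)
print('corner',yawloc([(323,71.5)],110),'slot end edge',yawloc([(265,68.5)],110))
red=((h[...,1]>150)&((h[...,0]<8)|(h[...,0]>172))).astype(np.uint8); red[:, :290]=0; red[:,350:]=0; red[160:]=0
v,u=np.nonzero(red);print('knob',u.mean(),v.mean(),u.min(),u.max(),v.min(),v.max(),yawloc([(u.mean(),v.mean())],148))
yl=((h[...,0]>20)&(h[...,0]<35)&(h[...,1]>150)).astype(np.uint8);yl[:,:205]=0;yl[80:]=0;yl[:,320:]=0
v,u=np.nonzero(yl);print('mark',yawloc([(u.mean(),v.mean())],110))
E
```

```text
plate ((545.967529296875, 24.880661010742188), (181.70687866210938, 151.25282287597656), 9.110310554504395)
yaw slot 0.16576575935712112
corner [[584.3643099    3.53547157]] slot end edge [[574.73342945  63.70821585]]
knob 320.2207621550591 132.622864651774 305 335 117 148 [[524.27075507  -6.46579579]]
mark [[597.4973794   61.02610909]]
```

The plate outline fits the given 180 x 150 mm: it measures 181.7 x 151.3, centred at (546, 24.9) with yaw 0.16. The slot corner also agrees to within 1 mm. I'll align the tool and descend behind the knob.

```bash
sed -i 's/^L=/P=(546,24.9,.16)\nL=/' h.py
cat > st.py <<'E'
from h import *
s=r.read_state();print(round(s['t'],2),np.round(s['tool_pos'],1),'loc',loc(P,s['tool_pos']),'F loc',loc((0,0,P[2]),s['force']),round(s['force'][2],1),np.round(s['ee_rot'],3))
E
python3 -m creep '[[0,-0.5,-0.0,0.048],[0,0,3,0],[0,0,3,0],[0,0,3,0],[0,0,3,0],[0,0,2,0],[0,0,1.3,0],[0,0,0,0],[0,0,0,0],[0,0,0,0]]' >/dev/null; python3 st.py
python3 -m creep '[[0.3,0,0,0],[0.3,0,0,0],[0.3,0,0,0],[0,0,0,0],[0,0,0,0]]' >/dev/null; python3 st.py
```

```text
4.42 [471.3 -14.2 149.1] loc [-80.  -26.7] F loc [ 0.  -1.4] 0.1 [ 3.141e+00 -1.000e-03  1.620e-01]
4.83 [480.  -12.7 148.4] loc [-71.2 -26.6] F loc [0.2 0.5] -0.3 [ 3.141e+00 -1.000e-03  1.620e-01]
```

```bash
python3 -m creep '[[0.4,0.02,0,0],[0.4,0,0,0],[0.4,0,0,0],[0.4,0.02,0,0],[0.4,0,0,0]]' >/dev/null; python3 st.py
python3 -m creep '[[0.4,0,0,0],[0.4,0,0,0],[0.4,0,0,0],[0.4,0,0,0],[0.4,0,0,0],[0.4,0,0,0],[0.4,0,0,0]]' >/dev/null; python3 st.py
python3 - <<'E'
from h import *
cv2.imwrite('pics/w2.png',r.capture('wrist')[100:350,170:470,::-1])
print(r.masks_of('wrist','shift_knob')[:0])
E
```

```text
5.25 [498.8  -9.8 147.9] loc [-52.2 -26.7] F loc [-3.   0.3] 1.5 [3.142e+00 2.000e-03 1.620e-01]
5.83 [527.1  -5.2 148. ] loc [-23.4 -26.7] F loc [-3.1  0.6] 0.4 [3.142 0.    0.162]
[]
```

View pics/w2.png

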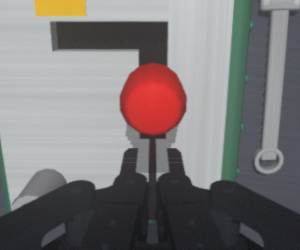

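The fingers push the knob cleanly with about 3 N. It sits centred on them at crop pixel (153,100), and the corner is still ahead at about (153,37). I'll push on, then finish in small steps until I feel the stop.

```bash
python3 -m creep '[[0.4,0,0,0],[0.4,0,0,0],[0.4,0,0,0],[0.4,0,0,0],[0.4,0,0,0],[0.3,0,0,0],[0.1,0,0,0],[0,0,0,0]]' >/dev/null; python3 st.py
python3 -m creep '[[0.2,0,0,0],[0.1,0,0,0],[0,0,0,0]]' >/dev/null; python3 st.py
python3 -m creep '[[0.1,0,0,0],[0.1,0,0,0],[0,0,0,0]]' >/dev/null; python3 st.py
```

```text
6.6 [551.2  -1.4 148.1] loc [  0.9 -26.8] F loc [-1.5 -0. ] 0.3 [ 3.142e+00 -1.000e-03  1.620e-01]
6.85 [553.6  -0.9 148.1] loc [  3.4 -26.7] F loc [-2.2 -0.2] -0.2 [ 3.141 -0.     0.162]
7.1 [555.6  -0.6 148.1] loc [  5.4 -26.7] F loc [-2.3 -0.7] -0.6 [ 3.141 -0.     0.162]
```

```bash
for i in 1; do python3 -m creep '[[0.1,0,0,0],[0,0,0,0]]' >/dev/null; python3 st.py
python3 -m creep '[[0.1,0,0,0],[0,0,0,0]]' >/dev/null; python3 st.py; done
python3 - <<'E'
from h import *
im=r.capture('wrist');cv2.imwrite('pics/w3.png',cv2.resize(im[60:310,190:450,::-1],None,fx=2,fy=2))
r.capture('scene')
print([(np.round(d['xyz'],1),loc(P,d['xyz'])) for c in('wrist','scene') for d in r.place_of(c,'shift_knob')[:1]])
E
```

```text
7.27 [ 5.566e+02 -5.000e-01  1.481e+02] loc [  6.4 -26.7] F loc [-1.8 -0.1] -0.1 [ 3.141 -0.     0.162]
7.43 [ 5.576e+02 -3.000e-01  1.481e+02] loc [  7.4 -26.7] F loc [-2.8 -1. ] 0.1 [ 3.142 -0.     0.162]
[(array([588.1,   1.4, 144.8]), array([ 37.8, -29.9])), (array([588. ,   3.7, 137.6]), array([ 38.1, -27.6]))]
```

View pics/w3.png

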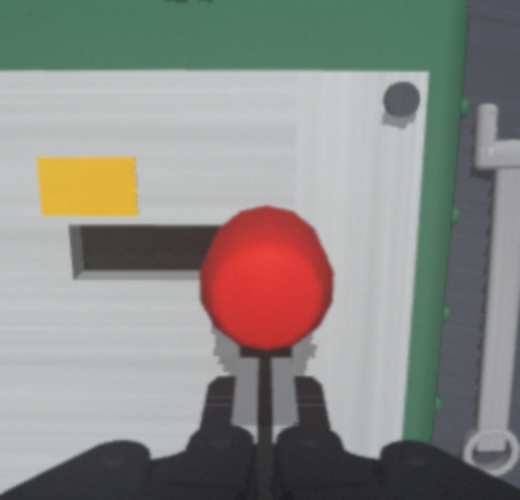

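The picture shows the knob at about (266,285), level with the second leg whose near edge is at y 275, so it's almost in the corner. I'll take 0.5 mm steps until the force rises.

```bash
python3 -m creep '[[0.05,0,0,0],[0,0,0,0]]' >/dev/null; python3 st.py
python3 -m creep '[[0.05,0,0,0],[0,0,0,0]]' >/dev/null; python3 st.py;python3 -m creep '[[0.05,0,0,0],[0,0,0,0]]' >/dev/null; python3 st.py
```

```text
7.8 [ 5.580e+02 -2.000e-01  1.481e+02] loc [  7.8 -26.7] F loc [-2.6 -0.6] 0.2 [3.141 0.    0.162]
7.97 [ 5.582e+02 -2.000e-01  1.480e+02] loc [  8.1 -26.7] F loc [-3.2 -0.1] -0.0 [3.141e+00 1.000e-03 1.620e-01]
8.13 [ 5.584e+02 -1.000e-01  1.480e+02] loc [  8.2 -26.7] F loc [-5.2 -1.5] 1.2 [3.141e+00 1.000e-03 1.620e-01]
```

The stop shows at 0.072, with 5 N. I'll back off, go round at the same height, and come in on the knob's -y side.

```bash
python3 -m creep '[[-0.5,0,0,0],[-1,0,0,0],[-1,0,0,0],[0,0,0,0],[0,1.5,0,0],[0,2,0,0],[0,1.5,0,0],[0,0,0,0],[1.5,0,0,0],[2,0,0,0],[1.6,0,0,0],[0,0,0,0],[0,0,0,0],[0,0,0,0]]' >/dev/null; python3 st.py;  python3 - <<'E'
from h import *
r.capture('scene');im=r.capture('wrist');cv2.imwrite('pics/w4.png',cv2.resize(im[60:310,150:450,::-1],None,fx=2,fy=2))
print([(np.round(d['xyz'],1),loc(P,d['xyz'])) for c in('wrist','scene') for d in r.place_of(c,'shift_knob')[:1]])
E
```

```text
9.3 [592.2 -44.7 148. ] loc [ 34.6 -76.1] F loc [ 0.6 -0.7] 0.3 [-3.141  0.     0.162]
[(array([587.2,   1.8, 143.2]), array([ 37. , -29.4])), (array([587.1,   3.3, 140.6]), array([ 37.1, -27.9]))]
```

View pics/w4.png

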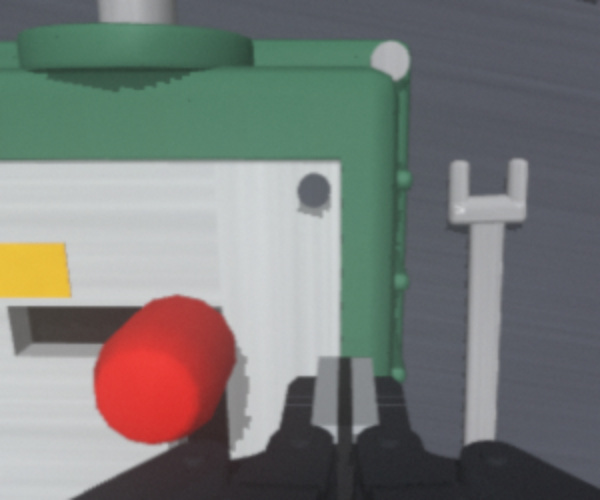

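The picture shows the knob in the corner at (165,370), with the fingers at (345,390) on its -y side and clear of it. Next I push along +y, which is tool -y.

```bash
python3 -m creep '[[0.15,-0.3,0,0],[0,-0.4,0,0],[0,-0.4,0,0],[0,-0.3,0,0],[0,-0.3,0,0],[0,-0.3,0,0]]' >/dev/null; python3 st.py
python3 -m creep '[[0,-0.3,0,0],[0,-0.3,0,0],[0,-0.3,0,0]]' >/dev/null; python3 st.py
python3 -m creep '[[0,-0.4,0,0],[0,-0.4,0,0],[0,-0.4,0,0],[0,-0.4,0,0],[0,-0.4,0,0]]' >/dev/null; python3 st.py
```

```text
10.0 [590.8 -24.8 148.1] loc [ 36.3 -56.2] F loc [0.1 1.2] 0.8 [3.142 0.    0.162]
10.25 [589.6 -16.8 148.2] loc [ 36.4 -48.1] F loc [-0.1 -2.6] -0.4 [ 3.14  -0.     0.161]
10.67 [586.3   3.7 148.1] loc [ 36.4 -27.3] F loc [ 0.3 -2.5] -0.6 [ 3.141 -0.     0.162]
```

```bash
python3 -m creep '[[0,-0.4,0,0],[0,-0.4,0,0],[0,-0.4,0,0],[0,-0.4,0,0],[0,-0.2,0,0],[0,0,0,0]]' >/dev/null; python3 st.py;  python3 - <<'E'
from h import *
r.capture('scene');r.capture('wrist')
print([(np.round(d['xyz'],1),loc(P,d['xyz'])) for c in('wrist','scene') for d in r.place_of(c,'shift_knob')[:1]])
E
python3 -m creep '[[0,-0.2,0,0],[0,-0.1,0,0],[0,0,0,0]]' >/dev/null; python3 st.py
python3 -m creep '[[0,-0.1,0,0],[0,-0.1,0,0],[0,0,0,0]]' >/dev/null; python3 st.py
```

```text
11.17 [583.2  21.9 148.1] loc [36.3 -8.9] F loc [ 1.4 -1.8] -0.7 [-3.141 -0.     0.163]
[(array([578.8,  47.9, 143.7]), array([36. , 17.5])), (array([578.3,  45.1, 141.3]), array([35.1, 14.8]))]
11.62 [582.9  24.  148.1] loc [36.3 -6.7] F loc [-0.7 -1.9] -1.4 [3.141 0.    0.162]
11.87 [582.5  26.2 148.1] loc [36.3 -4.5] F loc [ 0.3 -2.3] 0.2 [ 3.142 -0.     0.162]
```

```bash
python3 -m creep '[[0,-0.1,0,0],[0,-0.1,0,0],[0,-0.1,0,0],[0,-0.1,0,0],[0,0,0,0]]' >/dev/null; python3 st.py
python3 -m creep '[[0,-0.1,0,0],[0,0,0,0]]' >/dev/null; python3 st.py
python3 -m creep '[[0,-0.1,0,0],[0,0,0,0]]' >/dev/null; python3 st.py
```

```text
12.28 [581.8  30.3 148.1] loc [36.2 -0.4] F loc [ 0.3 -1.4] -0.4 [-3.141  0.     0.162]
12.45 [581.7  31.2 148.1] loc [36.3  0.6] F loc [-0.4 -2.8] 0.5 [ 3.142 -0.     0.162]
12.62 [581.5  32.2 148.1] loc [36.2  1.5] F loc [ 0.2 -1.7] 0.5 [-3.142 -0.     0.162]
```

```bash
python3 -m creep '[[0,-0.05,0,0],[0,0,0,0]]' >/dev/null; python3 st.py
python3 -m creep '[[0,-0.05,0,0],[0,0,0,0]]' >/dev/null; python3 st.py
python3 -m creep '[[0,-0.05,0,0],[0,0,0,0]]' >/dev/null; python3 st.py
python3 -m creep '[[0,-0.05,0,0],[0,0,0,0]]' >/dev/null; python3 st.py
```

```text
12.78 [581.4  32.6 148.1] loc [36.2  1.9] F loc [ 0.8 -2.8] -0.2 [3.142 0.    0.162]
12.95 [581.4  33.  148.1] loc [36.2  2.3] F loc [ 0.7 -3. ] 0.2 [ 3.141 -0.     0.162]
13.12 [581.4  33.2 148.1] loc [36.3  2.6] F loc [ 0.2 -3.9] -0.1 [ 3.141 -0.     0.162]
13.28 [581.5  33.1 148.4] loc [36.3  2.5] F loc [ 0.1 -5. ] 1.4 [ 3.139 -0.     0.161]
```

```bash
python3 -m creep '[[0,-0.05,0,0],[0,-0.05,0,0],[0,0,0,0]]' >/dev/null; python3 st.py
python3 -m creep '[[0,0.2,0,0],[0,0.5,0,0],[0,1.5,0,0],[0,2,0,0],[0,0,-1.5,0],[0,0,-3,0],[0,0,-3,0],[0,2,-3,0],[-1,3,-1,0],[-1,3,0,0],[-1,3,0,0],[0,0,0,0],[0,0,0,0],[0,0,0,0]]' >/dev/null; python3 st.py
python3 - <<'E'
from h import *
r.capture('scene');im=r.capture('wrist');cv2.imwrite('pics/w5.png',im[:,:,::-1])
print([(np.round(d['xyz'],1),loc(P,d['xyz'])) for c in('wrist','scene') for d in r.place_of(c,'shift_knob')[:1]])
E
```

```text
13.53 [581.4  33.3 148.4] loc [36.3  2.7] F loc [-0.9 -7.5] 1.4 [ 3.138 -0.     0.161]
14.7 [ 575.7 -119.1  262.7] loc [   6.4 -146.9] F loc [0.5 0.7] 0.2 [-3.14   0.     0.162]
[(array([578.3,  59.6, 143. ]), array([37.4, 29.1])), (array([579.9,  59. , 140.2]), array([38.9, 28.3]))]
```

View pics/w5.png

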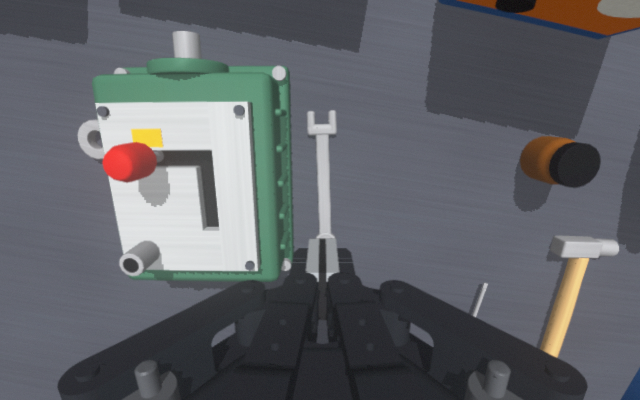

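The knob, at (130,162), is at the end of the second leg beside the yellow mark. The socket and wrench haven't moved, and the robot is clear of everything.

```bash
python3 -c "
from station import r
print(r.sign_off())"
```

```text
the job is handed in; nothing more can be done
None
```

I pushed the knob to the corner and along the second leg to its stop by the yellow mark, with at most about 7.5 N measured and nothing else seen to move, then handed the job in at about 15 s; no verdict was returned.

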